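Roll the shaft blank into the V-block and set it against the end stop

ROBOT

A 6-joint arm with a two-finger parallel gripper is mounted at the origin on the work surface; the furniture and walls round the work are solid. World frame = base frame: x ahead of the robot, y to its left, z up, the work surface at z = 0. Lengths are in m, angles in degrees, forces in N, time in s.
With the tool pointing down it reaches from about 0.4 to 0.825 m from the base axis. Payload 7 kg.
Tool frame: the origin (TCP) lies at the very end of the fingers, on their centre line; the grasp point (between the pads) lies 19 mm behind it (r.hold_point_z is the distance from the TCP to the grasp point, in m); z points along the fingers, y is the line along which they close (so a half turn about z gives the same grasp; the last joint's range is limited). The gripper opens to 88 mm and grips with 3 to 60 N. Pads are 19 mm wide; open, the fingers measure 130 mm over their backs; the gripper's body (78 mm by 193 mm) begins 47 mm behind the grasp point.
Start: joints at [-47.263, 20.546, 0.682, 0, -70.136, -16.507], TCP at [0.298, -0.605, 0.227] pointing down, gripper open.
Joint ranges: [-176.03, 176.03], [-82.01, 121.73], [-58.28, 71.71], [-173.87, 95.51], [-174.79, -0.11], [-173.66, 173.66]. Speed limits (degrees/s): [136.94, 136.94, 172.46, 180, 180, 180].

INTERFACE

Orientations are given as [roll, pitch, yaw] about the fixed x, y, z axes, in that order (R = Rz(yaw) Ry(pitch) Rx(roll)).
In Python, from plant import telemetry, vision, workorder, r gives the robot as it stands.
- The arm moves only by the tool move_arm, never from a script. Its argument "plan" is a list of rows, each a list of 7 numbers: the opening, from -1 (shut) to 1 (fully open), so that 0 is half open, then the shift along the world's x, y, z in m, then the turn, a rotation vector about the world's x, y, z in degrees. In form: [[fingers, dx, dy, dz, ax, ay, az], ...]. A call has 1 to 20 rows; each row shifts and turns the commanded pose from where the row before left it; what a row does not reach is not made up. A row lasts 1/8 s, in which the tool goes at most 62.5 mm and 10.7 degrees, less where a joint would pass 70% of its speed; a pose out of reach is approached as far as the arm can. A call is refused whole if a number of a shift passes 0.0625 or a number of a turn 10.7, either way. A call with a gripper value outside its range is refused whole. The fingers move at their own pace and stop on an object; "force" is the grip in N (left out, the last holds). Time passes only in rows, so rows that do not move let the fingers close. It gives the time, the measured TCP pose, the force, the opening and the grip force at its end, in the units of the state.
- telemetry.get_state(): the state, without advancing time (a new reading comes with each control period).
- vision.capture(name): name is "scene" or "side" or "wrist"; returns a dict with "img" (480x640x3 uint8, red, green, blue), "depth" (480x640 float32, m along the optical axis (not along the pixel's ray), 0 where there is no reading), "intrinsics" (3x3 intrinsics, pixels), "R" (3x3) and "t" (3): a world point X has camera coordinates R X + t. Camera axes: x right, y down, z forward; pixel columns grow to the right and rows downward; lengths in m; the calibration is good to about 2 mm. A picture is of the moment at which its call begins.
- workorder.close_job(): hands the job in; it is judged then, once.
The state is a dict: "time_s": time; "joints": joint angles; "qd": joint speeds; "joint_torque": joint torques, N m; "tcp_pos": TCP position; "eef_rot": TCP orientation; "contact_force": force on the tool from outside, world axes, zero at the start; "moment": the same for the moment, N m; "gripper_width": finger opening in m; "gripper_force": force on a finger pad.
Only numpy, scipy, OpenCV 4.12 (cv2) and the standard library are available. Lean on these libraries where they do the work, as an engineer would, in place of code of your own. Each camera call takes 0.05 s, during which the arm holds its last target. There are 200 camera calls.

TASK

Roll the round aluminium bar to the left along the bench, up the ramp and into the groove of the V-block by pushing on its side, and slide it along the groove, by pushing on its end, until it rests fully against the red end stop. Only push the bar: never pick it up. Leave the other things on the bench where they are.

Things in the scene. Friction and masses are not known exactly. Their poses are not given: they have to be found in the camera images.
- shaft_blank: smooth solid light-grey aluminium bar (shaft blank) lying on the bench with two thin blue bands, 40 mm diameter, 140 mm long, about 0.3 to 0.6 kg. Origin at the middle of the bar, on its axis (20 mm above the bench at the start); its x axis runs along the bar; y and z turn as it rolls. It rolls easily, is slippery (friction about 0.35) and lies still when left alone on the level
- v_block: Dark steel V-block screwed to the bench; ramp on its right, blue fence along its left, red end stop at its far end. x points along the groove, roughly away from the robot, y to the left across it, z up. Origin on the bench under the bottom of the groove. Groove: flanks 30 degrees from level, bottom 4 mm high at y = 0, edges 12 mm high at y = -14 and +14 mm. Fence: y = +21 to +30 mm, 36 mm high
- lip (a point): middle of the right-hand lip, the 12 mm high flat between ramp and groove, y = -17 to -14 mm in the V-block's frame. The ramp rises to it from the bench at y = -68 mm. Ramp, groove and fence run from x = -110 to +80 mm; the near end (-x) is open. The bar starts to the right of the ramp, turned up to 0.15 rad from the groove's line, 25 to 65 mm short (to -x) of its final place
- stop (a point): point of the red end stop's inner face that the bar's end shall touch: x = 80, y = 0, z = 27.1 mm in the V-block's frame. The stop is 10 mm thick along x, 44 mm high, and reaches from y = -32 to +30 mm
- seat (a point): where the middle of the bar lies when it rests in the groove with its end against the stop: at x = 10, y = 0, z = 27.1 mm in the V-block's frame; same axes as the V-block
- tape_roll: roll of cream masking tape lying flat, 102 mm across, 25 high; bystander
- steel_rule: steel rule lying flat, 200 x 24 x 9 mm; bystander
- glue_bottle: small white bottle with green nozzle, 31 mm across, 84 high, upright; bystander
- paint_pot: small red paint pot, 32 mm across, 42 high, upright; bystander
- screwdriver: blue-handled screwdriver lying down, 188 mm long, 28 thick; bystander beyond the V-block
- wood_block: plain wooden block 40 x 60 x 30 mm; bystander beyond the V-block

How it is judged (in metres and radians):
At the end, for the whole second after the job is handed in: The bar lies at rest in the groove, its axis within 4 mm of the groove's middle and within about 3 degrees of its line, at its seated height (3 mm below to 4 mm above), and its end touches the red stop or is no more than 3 mm from it (y of shaft_blank in the frame of seat between -0.004 and 0.004 m and z of shaft_blank in the frame of seat between -0.003 and 0.004 m and x of shaft_blank in the frame of seat between -0.003 and 0.003 m and angle between the x axis of shaft_blank and the x axis of v_block, either way round below 0.06 rad and linear speed of shaft_blank below 0.01 m/s).
It fails at once if the bar is picked up: its middle rises more than 42 mm above the bench (it passes the lip at 32 mm) (height (world z) of shaft_blank above 0.042 m).
It fails at once if the bar is stood up or tipped by more than about 25 degrees (angle between shaft_blank's own x axis and vertical below 1.13 rad).
It fails at once if another thing on the bench (tape, rule, bottle, paint pot, screwdriver or wood block) is moved by more than 25 mm (distance of any of tape_roll, steel_rule, glue_bottle, paint_pot, screwdriver, wood_block from where it was at the start of the episode above 0.025 m).
It also fails if it takes over 48 s, if anything falls off the work surface, if the arm or the gripper's body presses on something with over 40 N, if the wrist force passes 120 N, or if a joint passes its speed limit or range.

## Working session

There is one attempt and no reset: what is moved stays moved. The work goes in short steps, Python scripts to look and compute and a tool call to move; the robot and the scene stay as the last step left them, time stands still between calls to the robot, and variables do not carry over. Pictures are saved under pics/ and viewed, at most 13 in all, crops included, and the job is handed in when it is done.

Besides the shell and the picture viewer there is one more tool, called after "Request:" as name(argument=value, ...), one argument or row to a line, values as JSON. move_arm: Moves the arm, as the interface text tells. Its arguments: {"type":"object","properties":{"plan":{"type":"array"},"force":{"type":"number"}},"required":["plan"]}

```bash
mkdir -p pics; ls; cat > h.py <<'E'
import numpy as np, cv2
from plant import telemetry, vision, workorder, r
def cap(n):
    c=vision.capture(n); np.savez(f'{n}.npz',**{k:c[k] for k in('img','depth','intrinsics','R','t')}); return c
def load(n): return dict(np.load(f'{n}.npz'))
def cloud(c):
    K,R,t=c['intrinsics'],np.array(c['R']),np.array(c['t']).ravel()
    v,u=np.mgrid[:480,:640]; d=c['depth']
    P=np.stack([(u-K[0][2])/K[0][0]*d,(v-K[1][2])/K[1][1]*d,d],-1)
    W=(P-t)@R; W[d==0]=np.nan; return W
def ray(c,u,v,z):
    K,R,t=np.array(c['intrinsics']),np.array(c['R']),np.array(c['t']).ravel()
    o=-R.T@t; d=R.T@np.linalg.solve(K,[u,v,1]); return o+d*(z-o[2])/d[2]
E
python3 - <<'E'
from h import *
a=cap('scene');b=cap('side')
cv2.imwrite('pics/scene.png',a['img'][...,::-1]);cv2.imwrite('pics/side.png',b['img'][...,::-1])
print(telemetry.get_state())
for c in(a,b): print(-c['R'].T@c['t'],c['R'],c['intrinsics'][0])
E
```

```text
pics
{'time_s': 0.1, 'joints': array([-4.72624541e+01,  2.05867723e+01,  6.39308453e-01, -1.72446226e-02,
       -7.01371461e+01, -1.65071732e+01]), 'qd': array([-0.09795775, -0.10960018,  0.07687748,  0.03204303,  0.12994661,
        0.00266778]), 'joint_torque': array([ 3.07735654e-04, -5.84165096e+01,  2.93753654e+01,  7.01556087e+00,
        1.01824582e-02, -5.66082656e-05]), 'tcp_pos': array([ 0.29811613, -0.60510679,  0.22572641]), 'eef_rot': array([ 1.79914271e+02, -8.49896770e-03, -1.53775492e+02]), 'contact_force': array([0.16759572, 0.52181141, 0.09222631]), 'moment': array([ 0.02298851, -0.00943592,  0.06220963]), 'gripper_force': 0.0, 'gripper_width': 0.08756479365649779}
[-0.03516712  0.59215334  0.87782476] [[-0.69303931 -0.72081661  0.01095136]
 [-0.50176526  0.47141041 -0.72526123]
 [ 0.51761776 -0.50812956 -0.68838667]] [623.59666864   0.         319.93054697]
[ 0.12020438 -0.60578609  0.46270453] [[ 0.82797464 -0.56076451 -0.00107823]
 [-0.25573256 -0.3758792  -0.89068271]
 [ 0.49905797  0.73773843 -0.45462419]] [468.82267951   0.         319.28827832]
```

View pics/scene.png

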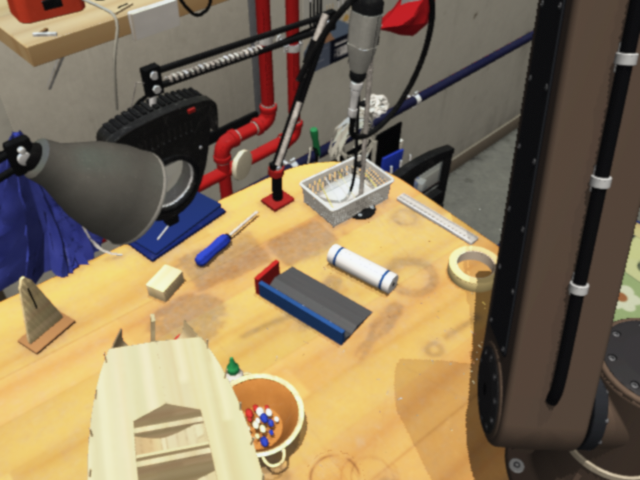

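View pics/side.png

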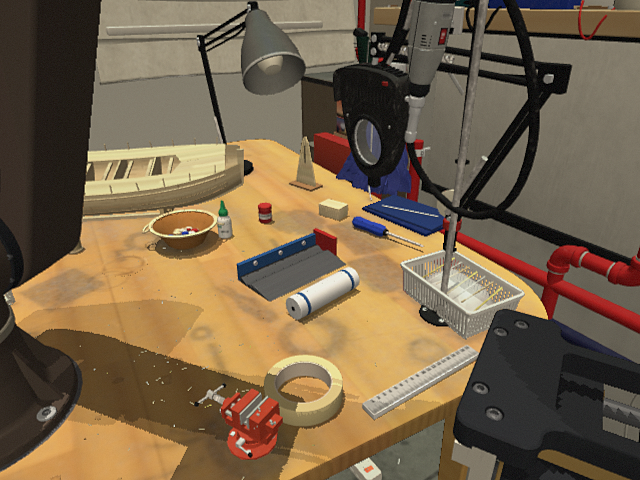

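The scene view shows the bar at about (330,250)–(395,285) and the V-block at (258,270)–(365,335), with its red stop at the far left end. In the side view the bar spans (290,308)–(357,275), the fence (240,270)–(325,245) and the stop (326,240). The tape and the rule lie to the right (−y) of the bar.

```bash
cat > m.py <<'E'
from h import *
def comp(m,W,box):
    m=(m&(W[...,0]>box[0])&(W[...,0]<box[1])&(W[...,1]>box[2])&(W[...,1]<box[3])&(W[...,2]>box[4])&(W[...,2]<box[5]))
    n,l,s,_=cv2.connectedComponentsWithStats(m.astype(np.uint8))
    return l==1+np.argmax(s[1:,4]) if n>1 else m
def rep(n,c):
    W=cloud(c); hsv=cv2.cvtColor(c['img'],cv2.COLOR_RGB2HSV).astype(int); H,S,V=hsv[...,0],hsv[...,1],hsv[...,2]
    box=(.35,.85,-.3,.3,.006,.06)
    out={}
    for nm,m in dict(fence=(H>100)&(H<125)&(S>120),red=((H<6)|(H>174))&(S>140),bar=(S<60)&(V>110)).items():
        k=comp(m,W,(.35,.75,-.35,.15,.006,.05)); P=W[k]; out[nm]=P
        if len(P)<10: print(n,nm,'none');continue
        r_=cv2.minAreaRect(P[:,:2].astype(np.float32)*1000)
        print(n,nm,len(P),'c',np.round(P.mean(0),4),'zmax',np.percentile(P[:,2],[50,98]).round(4),'pix',np.argwhere(k).mean(0)[::-1].round(),'rect',np.round(r_[0],1),np.round(r_[1],1),round(r_[2],1))
    return out
E
python3 - <<'E'
from m import *
for n in('scene','side'):
    c=load(n); rep(n,c); W=cloud(c)
    px={'scene':[(330,250),(362,268),(295,300),(265,275),(470,270),(440,440)],'side':[(355,277),(322,293),(280,263),(326,240),(305,390),(420,380),(265,212),(224,225)]}[n]
    for p in px: print(n,p,W[p[1],p[0]].round(4))
E
```

```text
scene fence 1246 c [0.4989 0.1114 0.0279] zmax [0.0301 0.04  ] pix [302. 312.] rect [508. 101.] [192.1  33.9] 9.0
scene red 295 c [0.6054 0.0986 0.0352] zmax [0.0387 0.048 ] pix [268. 274.] rect [607.   99.8] [11.4 63.1] 7.6
scene bar 1340 c [ 0.4971 -0.0417  0.0344] zmax [0.0368 0.0437] pix [362. 268.] rect [503.3 -45.2] [140.8  39.4] 11.7
scene (330, 250) [ 0.5675 -0.0269  0.0407]
scene (362, 268) [ 0.4934 -0.0385  0.0381]
scene (295, 300) [0.5429 0.0873 0.0046]
scene (265, 275) [0.6029 0.1069 0.04  ]
scene (470, 270) [ 0.367  -0.2155  0.0025]
scene (440, 440) [ 1.816e-01  1.141e-01 -1.000e-04]
side fence 924 c [0.497  0.1035 0.0264] zmax [0.027  0.0373] pix [274. 255.] rect [505.1 106.1] [188.9  11.6] 9.0
side red 355 c [0.6064 0.0914 0.0304] zmax [0.0311 0.0451] pix [325. 241.] rect [607.9  95.7] [11.5 61.9] 9.2
side bar 2032 c [ 0.5    -0.2871  0.0098] zmax [0.0099 0.0116] pix [419. 381.] rect [ 508.9 -285.8] [201.6  25.8] 0.5
side (355, 277) [ 0.5677 -0.0563  0.0316]
side (322, 293) [ 0.4882 -0.0695  0.0347]
side (280, 263) [0.5019 0.0951 0.0096]
side (326, 240) [0.6062 0.0884 0.0329]
side (305, 390) [ 0.3663 -0.2075  0.0006]
side (420, 380) [ 0.4975 -0.2883  0.0118]
side (265, 212) [0.5749 0.2905 0.0297]
side (224, 225) [0.4646 0.271  0.0331]
```

```bash
python3 - <<'E'
from h import *
A=cloud(load('scene')).reshape(-1,3);B=cloud(load('side')).reshape(-1,3)
for nm,P in(('scene',A),('side',B)):
    k=(P[:,2]>.06)&(P[:,2]<.45)&(P[:,0]>.2)&(P[:,0]<.8)&(P[:,1]>-.55)&(P[:,1]<.25); P=P[k]
    q,n=np.unique(np.floor(P[:,:2]/.05).astype(int),axis=0,return_counts=True)
    print(nm,[(round(a*.05,2),round(b*.05,2),int(m)) for (a,b),m in zip(q,n) if m>5])
E
```

```text
scene [(np.float64(0.2), np.float64(0.0), 650), (np.float64(0.2), np.float64(0.05), 88), (np.float64(0.55), np.float64(-0.35), 9), (np.float64(0.55), np.float64(-0.3), 186), (np.float64(0.55), np.float64(-0.15), 754), (np.float64(0.6), np.float64(-0.35), 148), (np.float64(0.6), np.float64(-0.3), 411), (np.float64(0.6), np.float64(-0.25), 159), (np.float64(0.6), np.float64(-0.2), 800), (np.float64(0.6), np.float64(-0.15), 1178), (np.float64(0.6), np.float64(-0.1), 183), (np.float64(0.6), np.float64(-0.05), 396), (np.float64(0.65), np.float64(-0.3), 31), (np.float64(0.65), np.float64(-0.2), 276), (np.float64(0.65), np.float64(-0.15), 15), (np.float64(0.65), np.float64(-0.1), 18), (np.float64(0.7), np.float64(-0.3), 9), (np.float64(0.7), np.float64(-0.25), 31), (np.float64(0.7), np.float64(-0.2), 42), (np.float64(0.7), np.float64(-0.15), 45), (np.float64(0.7), np.float64(0.05), 20), (np.float64(0.7), np.float64(0.1), 44), (np.float64(0.7), np.float64(0.15), 56), (np.float64(0.7), np.float64(0.2), 60), (np.float64(0.75), np.float64(-0.25), 107), (np.float64(0.75), np.float64(-0.2), 566),
[... 1325 characters left out ...]
loat64(-0.25), 28), (np.float64(0.7), np.float64(-0.2), 24), (np.float64(0.7), np.float64(-0.15), 10), (np.float64(0.7), np.float64(0.05), 26), (np.float64(0.7), np.float64(0.1), 26), (np.float64(0.7), np.float64(0.15), 21), (np.float64(0.7), np.float64(0.2), 26), (np.float64(0.75), np.float64(-0.25), 1006), (np.float64(0.75), np.float64(-0.2), 1194), (np.float64(0.75), np.float64(-0.15), 1406), (np.float64(0.75), np.float64(-0.1), 500), (np.float64(0.75), np.float64(-0.05), 382), (np.float64(0.75), np.float64(0.0), 17), (np.float64(0.75), np.float64(0.05), 1545), (np.float64(0.75), np.float64(0.1), 1964), (np.float64(0.75), np.float64(0.15), 2067), (np.float64(0.75), np.float64(0.2), 1329)]
```

```bash
python3 - <<'E'
from h import *
A=cloud(load('scene')).reshape(-1,3);B=cloud(load('side')).reshape(-1,3)
P=np.vstack([A,B]);P=P[(P[:,0]>.45)&(P[:,0]<.72)&(P[:,1]>-.4)&(P[:,1]<.15)]
for z0,z1 in((.05,.08),(.08,.12),(.12,.2),(.2,.35),(.35,.5),(.5,.8)):
    k=(P[:,2]>z0)&(P[:,2]<z1);Q=P[k]
    print(z0,len(Q),[(round(.05*b,2),Q[(Q[:,1]//.05)==b,0].min().round(3),int(((Q[:,1]//.05)==b).sum())) for b in np.unique(Q[:,1]//.05)])
E
```

```text
0.05 2949 [(np.float64(-0.3), np.float64(0.612), 512), (np.float64(-0.25), np.float64(0.611), 692), (np.float64(-0.2), np.float64(0.618), 1128), (np.float64(-0.15), np.float64(0.624), 528), (np.float64(-0.1), np.float64(0.628), 87), (np.float64(0.05), np.float64(0.61), 1), (np.float64(0.1), np.float64(0.603), 1)]
0.08 284 [(np.float64(-0.2), np.float64(0.634), 284)]
0.12 990 [(np.float64(-0.25), np.float64(0.633), 251), (np.float64(-0.2), np.float64(0.632), 739)]
0.2 4689 [(np.float64(-0.35), np.float64(0.602), 748), (np.float64(-0.3), np.float64(0.604), 795), (np.float64(-0.25), np.float64(0.632), 108), (np.float64(-0.2), np.float64(0.625), 1610), (np.float64(-0.15), np.float64(0.599), 1428)]
0.35 10126 [(np.float64(-0.35), np.float64(0.592), 526), (np.float64(-0.3), np.float64(0.58), 1172), (np.float64(-0.2), np.float64(0.587), 2457), (np.float64(-0.15), np.float64(0.585), 4176), (np.float64(-0.1), np.float64(0.604), 1091), (np.float64(-0.05), np.float64(0.628), 704)]
0.5 0 []
```

```bash
python3 - <<'E'
from h import *
a=load('scene')['img'][100:300,230:500]
b=load('side')['img'][150:420,200:540]
cv2.imwrite('pics/c.png',np.hstack([cv2.resize(a,(400,400*200//270))[:296], cv2.resize(b,(373,296))])[...,::-1])
E
```

```text
(no output)
```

View pics/c.png

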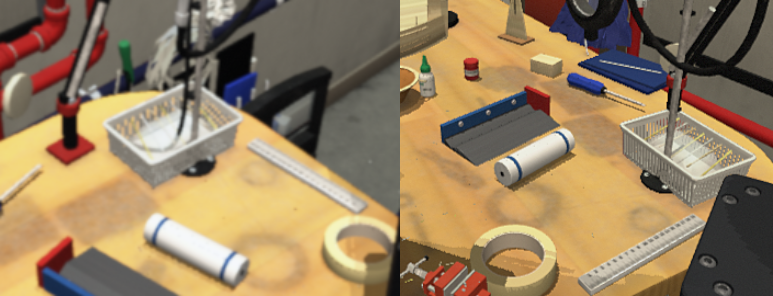

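```bash
python3 - <<'E'
from h import *
A=cloud(load('scene')).reshape(-1,3);B=cloud(load('side')).reshape(-1,3)
P=np.vstack([A,B]);P=P[(P[:,0]>.45)&(P[:,0]<.72)&(P[:,1]>-.14)&(P[:,1]<.15)]
for z0,z1 in((.05,.09),(.09,.2),(.2,.25),(.25,.3),(.3,.35),(.35,.5)):
    k=(P[:,2]>z0)&(P[:,2]<z1);Q=P[k]
    print(z0,len(Q),[(round(.01*float(b),2),float(Q[(Q[:,1]//.01)==b,0].min().round(3))) for b in np.unique(Q[:,1]//.01)])
E
```

```text
0.05 537 [(-0.14, 0.624), (-0.13, 0.626), (-0.12, 0.626), (-0.11, 0.627), (-0.1, 0.628), (0.07, 0.61), (0.12, 0.603)]
0.09 0 []
0.2 182 [(-0.14, 0.614), (-0.13, 0.611), (-0.12, 0.617)]
0.25 449 [(-0.13, 0.604), (-0.12, 0.602), (-0.11, 0.603)]
0.3 711 [(-0.14, 0.601), (-0.13, 0.599), (-0.12, 0.6), (-0.11, 0.609)]
0.35 4977 [(-0.14, 0.585), (-0.13, 0.585), (-0.12, 0.587), (-0.11, 0.597), (-0.1, 0.604), (-0.09, 0.608), (-0.08, 0.614), (-0.07, 0.618), (-0.06, 0.623), (-0.05, 0.628), (-0.04, 0.63), (-0.03, 0.632), (-0.02, 0.635)]
```

Request:
move_arm(
  plan=[
    [0.36,0.015,0.048,0,0,0,7.3],
    [0.36,0.016,0.049,0,0,0,7.3],
    [0.36,0.016,0.049,0,0,0,7.3],
    [0.36,0.016,0.049,0,0,0,7.3],
    [0.36,0.016,0.049,0,0,0,7.3],
    [0.36,0.016,0.049,0,0,0,7.3],
    [0.36,0.016,0.049,0,0,0,7.3],
    [0.36,0.016,0.049,0,0,0,7.3],
    [0.36,0.015,0.047,-0.01,0,0,7.3],
    [0.36,0.015,0.047,-0.01,0,0,7.1],
    [0.36,0,0,0,0,0,0],
    [0.36,0,0,0,0,0,0],
  ],
)

```text
time_s: 1.6
tcp_pos: [0.4552, -0.1204, 0.2065]
eef_rot: [180.0, -0.0, -81.0]
contact_force: [-0.3, -1.2, -0.1]
gripper_width: 0.0596
gripper_force: 0.0
```

```bash
cat > w.py <<'E'
from m import *
import sys
c=cap('wrist'); s=telemetry.get_state()
print(s['time_s'],s['tcp_pos'].round(4),s['eef_rot'].round(2),s['gripper_width'],s['contact_force'].round(1))
print('cam',(-c['R'].T@c['t']).round(3)); rep('wrist',c); cv2.imwrite(f'pics/{sys.argv[1]}.png',c['img'][...,::-1])
E
python3 w.py w1
```

```text
1.65 [ 0.4551 -0.1209  0.2066] [179.98  -0.   -81.02] 0.05948495027452168 [-0.2  0.1 -0.1]
cam [ 0.469 -0.202  0.367]
wrist fence 1008 c [0.4702 0.0998 0.0246] zmax [0.0243 0.0345] pix [276. 398.] rect [470.6  99.7] [114.1   3.3] 8.7
wrist red none
wrist bar 6876 c [ 0.5093 -0.284   0.0116] zmax [0.0116 0.0133] pix [286.  31.] rect [ 508.2 -284.3] [199.4  24.6] 0.5
```

View pics/w1.png

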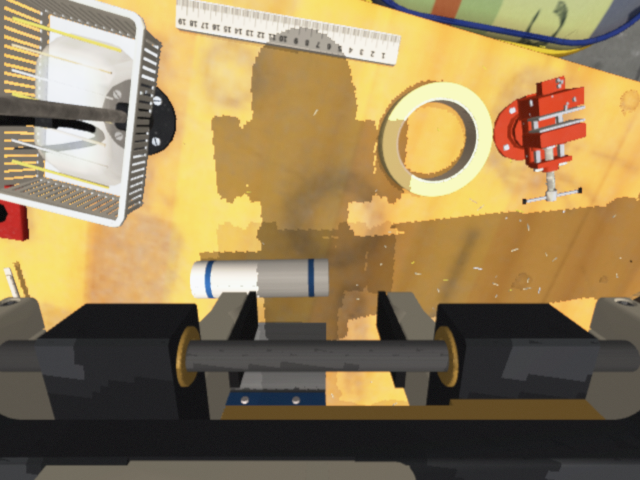

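The wrist view shows the bar at pixels (190–328, 258–298), the fence at (230–325, 398), and the tape and rule well clear behind the tool.

```bash
python3 - <<'E'
from h import *
for n,b in(('wrist',(180,340,245,305)),('scene',(322,402,240,296)),('side',(283,362,262,325))):
    c=load(n);W=cloud(c);k=np.zeros((480,640),bool);k[b[2]:b[3],b[0]:b[1]]=1
    S=cv2.cvtColor(c['img'],cv2.COLOR_RGB2HSV)[...,1]
    P=W[k&(W[...,2]>.012)&(W[...,2]<.05)&((S<70)|(W[...,2]>.02))&(W[...,1]<0)]
    q=cv2.minAreaRect(P[:,:2].astype(np.float32)*1000); v=cv2.fitLine(P[:,:2].astype(np.float32),cv2.DIST_L2,0,.01,.01).ravel()
    print(n,len(P),P[:,2].max().round(4),np.round(q,1) if 0 else q,np.degrees(np.arctan2(v[1],v[0])).round(2))
E
```

```text
wrist 4968 0.0442 ((504.24090576171875, -50.12898635864258), (139.85305786132812, 39.60852813720703), 10.213932991027832) 9.41
scene 1476 0.0464 ((503.40863037109375, -45.166831970214844), (141.2795867919922, 40.82097244262695), 12.344963073730469) 10.99
side 1652 0.042 ((503.76055908203125, -52.5865478515625), (141.23770141601562, 39.63502883911133), 10.236776351928711) 7.86
```

Request:
move_arm(
  plan=[
    [0.36,0,0.003,-0.05,0,0,0],
    [0.36,0,0.003,-0.05,0,0,0],
    [0.36,0,0.003,-0.05,0,0,0],
    [0.36,0,0.003,-0.035,0,0,0],
    [0.36,0.01,0.003,-0.008,0,0,0],
    [0.36,0.015,0.003,0,0,0,0],
    [0.36,0.015,0.003,0,0,0,0],
    [0.36,0,0,0,0,0,0],
    [0.36,0,0,0,0,0,0],
  ],
)

```text
time_s: 2.78
tcp_pos: [0.4955, -0.0994, 0.0141]
eef_rot: [-180.0, 0.0, -81.0]
contact_force: [-0.0, -0.9, 0.4]
gripper_width: 0.0597
gripper_force: 0.0
```

```bash
python3 - <<'E'
from h import *
print(telemetry.get_state()['tcp_pos'])
b=cap('side');cv2.imwrite('pics/s2.png',b['img'][150:400,180:500,::-1])
E
```

```text
[ 0.49546203 -0.09941226  0.01411204]
```

View pics/s2.png

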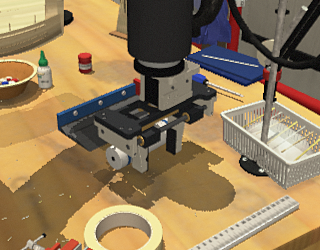

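Request:
move_arm(
  plan=[
    [0.36,-0.001,0.004,0,0,0,0],
    [0.36,-0.001,0.004,0,0,0,0],
    [0.36,-0.001,0.004,0,0,0,0],
    [0.36,-0.001,0.004,0,0,0,0],
    [0.36,-0.001,0.006,0,0,0,0],
    [0.36,-0.001,0.006,0,0,0,0],
    [0.36,-0.001,0.006,0,0,0,0],
    [0.36,-0.001,0.006,0,0,0,0],
    [0.36,-0.001,0.006,0,0,0,0],
    [0.36,-0.001,0.006,0,0,0,0],
    [0.36,-0.001,0.006,0,0,0,0],
    [0.36,-0.001,0.006,0,0,0,0],
  ],
)

```text
time_s: 4.32
tcp_pos: [0.4833, -0.0351, 0.0136]
eef_rot: [-180.0, -0.0, -81.0]
contact_force: [0.0, -0.4, -0.4]
gripper_width: 0.0596
gripper_force: 0.1
```

```bash
python3 - <<'E'
from h import *
print(telemetry.get_state()['tcp_pos'])
b=cap('side');a=cap('scene');cv2.imwrite('pics/s3.png',np.hstack([b['img'][180:380,200:440],a['img'][200:400,220:460]])[...,::-1])
E
```

```text
[ 0.48325094 -0.03508628  0.01357246]
```

View pics/s3.png

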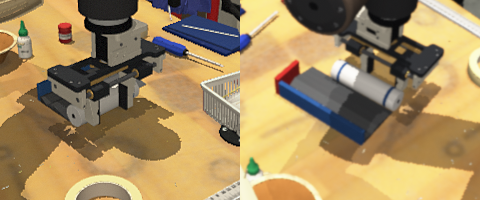

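The bar sits aligned in front of both fingers at the foot of the ramp. Next I push it up.

Request:
move_arm(
  plan=[
    [0.36,-0.001,0.006,0,0,0,0],
    [0.36,-0.001,0.006,0,0,0,0],
    [0.36,-0.001,0.006,0.001,0,0,0],
    [0.36,-0.001,0.006,0,0,0,0],
    [0.36,-0.001,0.006,0.001,0,0,0],
    [0.36,-0.001,0.006,0,0,0,0],
    [0.36,-0.001,0.006,0.001,0,0,0],
    [0.36,-0.001,0.006,0.001,0,0,0],
    [0.36,-0.001,0.006,0.001,0,0,0],
    [0.36,-0.001,0.006,0.001,0,0,0],
    [0.36,-0.001,0.005,0.001,0,0,0],
    [0.36,0,0.004,0,0,0,0],
    [0.36,0,0.004,0,0,0,0],
    [0.36,0,0,0,0,0,0],
    [0.36,0,0,0,0,0,0],
  ],
)

```text
time_s: 6.3
tcp_pos: [0.4722, 0.0376, 0.0205]
eef_rot: [180.0, -0.0, -81.0]
contact_force: [0.4, 0.6, 0.3]
gripper_width: 0.0598
gripper_force: 0.0
```

```bash
python3 - <<'E'
from h import *
print(telemetry.get_state()['tcp_pos'])
b=cap('side');a=cap('scene');cv2.imwrite('pics/s4.png',np.hstack([b['img'][180:380,200:440],a['img'][200:400,220:460]])[...,::-1])
E
```

```text
[0.47223287 0.03756747 0.02045989]
```

View pics/s4.png

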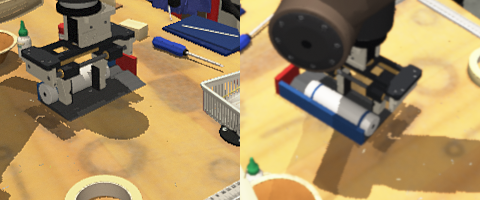

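The bar is now in the groove against the fence side. I'll back off, lift and measure its near end.

Request:
move_arm(
  plan=[
    [0.36,0.001,-0.008,0,0,0,0],
    [0.36,0.002,-0.012,0,0,0,0],
    [0.36,0,0,0.03,0,0,0],
    [-1,-0.01,0,0.04,0,0,-10],
    [-1,-0.01,0,0.04,0,0,-10],
    [-1,-0.01,0,0,0,0,-10],
    [-1,-0.01,0,0,0,0,-10],
    [-1,-0.01,0,0,0,0,-10],
    [-1,0,0,0,0,0,-10],
    [-1,0,0,0,0,0,-10],
    [-1,0,0,0,0,0,-10],
    [-1,0,0,0,0,0,-10],
    [-1,0,0,0,0,0,0],
  ],
)

```text
time_s: 8.02
tcp_pos: [0.4252, 0.0168, 0.1305]
eef_rot: [180.0, -0.0, -170.9]
contact_force: [0.5, -0.4, -0.5]
gripper_width: 0.0002
gripper_force: 0.0
```

```bash
cat > b.py <<'E'
from m import *
print(telemetry.get_state()['tcp_pos'].round(4),telemetry.get_state()['eef_rot'].round(1))
u=np.array([np.cos(np.radians(9)),np.sin(np.radians(9))]);nn=np.array([-u[1],u[0]]);O=np.array([.5237,.0838])
for n in('scene','side'):
    c=cap(n);W=cloud(c);L=np.dstack([(W[...,:2]-O)@u,(W[...,:2]-O)@nn]);S=cv2.cvtColor(c['img'],cv2.COLOR_RGB2HSV)[...,1]
    V=c['img'].min(-1)
    k=(abs(L[...,0])<200)&(L[...,1]>-.035)&(L[...,1]<.03)&(W[...,2]>.02)&(W[...,2]<.056)&(L[...,0]>-.16)&(L[...,0]<.08)&(S<70)&(V>100)
    N,l,s,_=cv2.connectedComponentsWithStats(k.astype(np.uint8)); 
    P=np.c_[L[k]*1000,W[k][:,2]*1000]
    print(n,len(P),'x',np.percentile(P[:,0],[.5,99.5]).round(1),'y',np.percentile(P[:,1],[1,50,99]).round(1),'z',np.percentile(P[:,2],[50,99]).round(1))
E
python3 b.py; python3 - <<'E'
from h import *
b=load('side');a=load('scene');cv2.imwrite('pics/s5.png',np.hstack([b['img'][180:380,200:440],a['img'][200:400,220:460]])[...,::-1])
E
```

```text
[0.4252 0.0168 0.1305] [ 180.    -0.  -170.9]
scene 1338 x [-111.5   28. ] y [-11.9  11.1  22.8] z [45.4 51. ]
side 1249 x [-111.3   33.2] y [-19.5 -11.9  25.5] z [38.5 48.3]
```

View pics/s5.png

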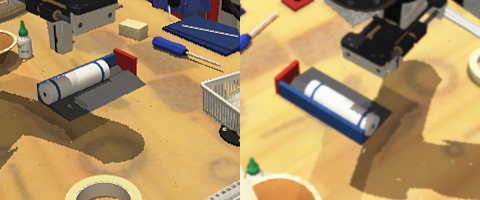

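Request:
move_arm(
  plan=[
    [-1,-0.015,0.02,0,0,0,0],
    [-1,-0.015,0.023,0,0,0,0],
    [-1,0,0,0,0,0,0],
    [-1,0,0,-0.03,0,0,0],
    [-1,0,0,-0.02,0,0,0],
    [-1,0,0,0,0,0,0],
  ],
)

```text
time_s: 8.88
tcp_pos: [0.3946, 0.0596, 0.0796]
eef_rot: [-179.9, -0.2, -170.9]
contact_force: [-0.9, 0.2, 0.4]
gripper_width: 0.0005
gripper_force: 0.0
```

Request:
move_arm(
  plan=[
    [-1,0,0,-0.02,0,0,0],
    [-1,0,0,-0.02,0,0,0],
    [-1,0,0,-0.018,0,0,0],
    [-1,0,0,0,0,0,0],
    [-1,0,0,0,0,0,0],
  ],
)

```text
time_s: 9.5
tcp_pos: [0.396, 0.0607, 0.0234]
eef_rot: [180.0, 0.1, -170.9]
contact_force: [-0.2, -0.3, 0.0]
gripper_width: 0.0004
gripper_force: 0.0
```

```bash
python3 b.py; python3 - <<'E'
from h import *
b=load('side');a=load('scene');cv2.imwrite('pics/s6.png',np.hstack([b['img'][180:380,200:440],a['img'][200:400,220:460]])[...,::-1])
E
```

```text
[0.396  0.0607 0.0234] [ 1.800e+02  1.000e-01 -1.709e+02]
scene 550 x [-139.6   28.9] y [-10.1  12.7  22.6] z [45.  51.5]
side 840 x [-139.5   47.2] y [-21.2 -16.4  23.9] z [34.4 55. ]
```

View pics/s6.png

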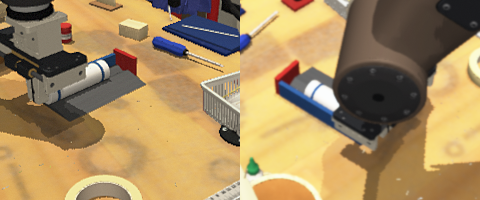

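Request:
move_arm(
  plan=[
    [-1,0.001,-0.002,0,0,0,0],
    [-1,0.004,0.0006,0,0,0,0],
    [-1,0.004,0.0006,0,0,0,0],
    [-1,0.004,0.0006,0,0,0,0],
    [-1,0.004,0.0006,0,0,0,0],
    [-1,0.004,0.0006,0,0,0,0],
    [-1,0.004,0.0006,0,0,0,0],
    [-1,0.004,0.0006,0,0,0,0],
    [-1,0.004,0.0006,0,0,0,0],
    [-1,0.004,0.0006,0,0,0,0],
    [-1,0.004,0.0006,0,0,0,0],
    [-1,0.004,0.0006,0,0,0,0],
  ],
)

```text
time_s: 11.1
tcp_pos: [0.4405, 0.0651, 0.0226]
eef_rot: [180.0, -0.0, -171.0]
contact_force: [-2.4, -0.6, -0.1]
gripper_width: -0.0001
gripper_force: 1.5
```

```bash
python3 b.py
```

```text
[0.4405 0.0651 0.0226] [ 180.   -0. -171.]
scene 147 x [-95.3  70.5] y [ 2.8 18.2 22.7] z [38.6 53.1]
side 634 x [-94.6  69.1] y [-23.8 -17.    8.8] z [33.1 54.6]
```

Request:
move_arm(
  plan=[
    [-1,0.002,0.0003,0,0,0,0],
    [-1,0.002,0.0003,0,0,0,0],
    [-1,0.002,0.0003,0,0,0,0],
    [-1,0.001,0.0002,0,0,0,0],
    [-1,0,0,0,0,0,0],
  ],
)

```text
time_s: 11.82
tcp_pos: [0.4475, 0.0663, 0.0226]
eef_rot: [180.0, 0.0, -171.0]
contact_force: [-2.4, -0.8, -0.2]
gripper_width: 0.0004
gripper_force: 1.2
```

Request:
move_arm(
  plan=[
    [-1,0.001,0.0002,0,0,0,0],
    [-1,0.001,0.0002,0,0,0,0],
    [-1,0,0,0,0,0,0],
  ],
)

```text
time_s: 12.2
tcp_pos: [0.4494, 0.0666, 0.0226]
eef_rot: [-180.0, 0.0, -171.0]
contact_force: [-3.6, -0.7, -0.1]
gripper_width: 0.0005
gripper_force: 1.3
```

Request:
move_arm(
  plan=[
    [-1,0.001,0.0002,0,0,0,0],
    [-1,0,0,0,0,0,0],
  ],
)

```text
time_s: 12.45
tcp_pos: [0.4504, 0.0668, 0.0226]
eef_rot: [-180.0, -0.0, -171.0]
contact_force: [-1.5, -1.4, 0.4]
gripper_width: 0.0004
gripper_force: 1.4
```

Request:
move_arm(
  plan=[
    [-1,0.001,0.0002,0,0,0,0],
    [-1,0,0,0,0,0,0],
  ],
)

```text
time_s: 12.7
tcp_pos: [0.4514, 0.067, 0.0226]
eef_rot: [-180.0, 0.0, -171.0]
contact_force: [-2.4, -1.5, 1.2]
gripper_width: 0.0002
gripper_force: 1.4
```

```bash
python3 b.py
```

```text
[0.4514 0.067  0.0226] [-180.    0. -171.]
scene 107 x [-84.3  78.7] y [ 0.2 18.2 22.6] z [37.5 50.8]
side 621 x [-84.2  77.3] y [-23.6 -16.9   8.7] z [32.9 54.3]
```

Not touching yet; I'll keep on in small steps until the force rises.

Request:
move_arm(
  plan=[
    [-1,0.001,0.0002,0,0,0,0],
    [-1,0,0,0,0,0,0],
  ],
)

```text
time_s: 13.05
tcp_pos: [0.4523, 0.0672, 0.0226]
eef_rot: [-180.0, -0.0, -171.0]
contact_force: [-3.0, -2.4, 0.2]
gripper_width: 0.0006
gripper_force: 1.6
```

Request:
move_arm(
  plan=[
    [-1,0.001,0.0002,0,0,0,0],
    [-1,0,0,0,0,0,0],
  ],
)

```text
time_s: 13.3
tcp_pos: [0.4533, 0.0673, 0.0225]
eef_rot: [-180.0, -0.0, -171.0]
contact_force: [-2.7, -2.4, 1.0]
gripper_width: 0.0006
gripper_force: 1.6
```

Request:
move_arm(
  plan=[
    [-1,0.001,0,0,0,0,0],
    [-1,0,0,0,0,0,0],
  ],
)

```text
time_s: 13.55
tcp_pos: [0.4542, 0.0674, 0.0225]
eef_rot: [-180.0, -0.0, -171.0]
contact_force: [-4.7, -1.4, 1.1]
gripper_width: 0.0004
gripper_force: 2.1
```

Request:
move_arm(
  plan=[
    [-1,0.001,0,0,0,0,0],
    [-1,0,0,0,0,0,0],
  ],
)

```text
time_s: 13.8
tcp_pos: [0.4543, 0.0672, 0.0224]
eef_rot: [-180.0, -0.1, -171.0]
contact_force: [-7.6, -0.5, 4.1]
gripper_width: 0.0005
gripper_force: 4.0
```

```bash
python3 b.py; python3 - <<'E'
from h import *
b=load('side');a=load('scene');cv2.imwrite('pics/s7.png',np.hstack([cv2.resize(b['img'][220:300,220:360],None,fx=3,fy=3,interpolation=2)[:240],cv2.resize(a['img'][250:330,245:365],None,fx=3,fy=3)])[...,::-1])
E
```

```text
[0.4543 0.0672 0.0224] [-1.80e+02 -1.00e-01 -1.71e+02]
scene 111 x [-81.6  78.9] y [-3.1 11.5 23.1] z [38.  55.1]
side 600 x [-81.4  79.2] y [-23.9 -17.2  10. ] z [32.4 54.7]
```

View pics/s7.png

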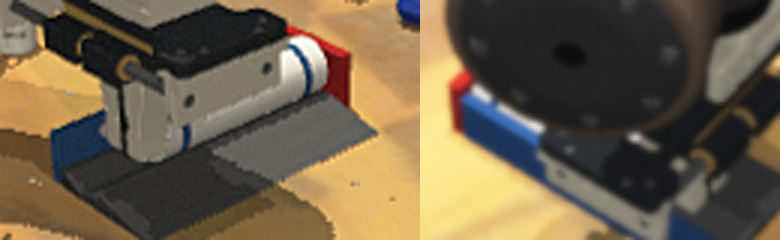

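The bar's far end meets the red stop and the tool has stalled with the force rising. One more small press to confirm, then I back off.

Request:
move_arm(
  plan=[
    [-1,0.001,0,0,0,0,0],
    [-1,0,0,0,0,0,0],
  ],
)

```text
time_s: 14.15
tcp_pos: [0.4543, 0.0669, 0.0222]
eef_rot: [-180.0, -0.2, -171.0]
contact_force: [-11.5, 2.4, 6.2]
gripper_width: 0.0006
gripper_force: 5.6
```

Request:
move_arm(
  plan=[
    [-1,-0.004,-0.001,0,0,0,0],
    [-1,-0.008,-0.002,0,0,0,0],
    [-1,-0.01,-0.002,0,0,0,0],
    [-1,-0.01,-0.002,0.01,0,0,0],
    [-1,-0.01,-0.002,0.03,0,0,0],
    [-1,0,-0.02,0.05,0,0,0],
    [-1,0,-0.04,0.04,0,0,0],
    [-1,0,-0.05,0,0,0,0],
    [-1,0.0,-0.05,0,0,0,0],
    [-1,0,0,0,0,0,0],
  ],
)

```text
time_s: 15.4
tcp_pos: [0.4134, -0.1041, 0.1533]
eef_rot: [-180.0, 0.1, -171.2]
contact_force: [-0.1, 0.8, -0.1]
gripper_width: 0.0006
gripper_force: 0.0
```

```bash
python3 b.py; python3 - <<'E'
from h import *
b=load('side');a=load('scene');cv2.imwrite('pics/s8.png',np.hstack([cv2.resize(b['img'][220:300,220:360],None,fx=3,fy=3,interpolation=2)[:240],cv2.resize(a['img'][250:330,245:365],None,fx=3,fy=3)])[...,::-1])
E
```

```text
[ 0.4134 -0.1041  0.1533] [-1.800e+02  1.000e-01 -1.712e+02]
scene 1252 x [-59.4  79.1] y [-12.4   9.9  22.6] z [45.3 51.5]
side 936 x [-75.7  78.7] y [-19.9 -13.9  25.7] z [36.3 47.8]
```

View pics/s8.png

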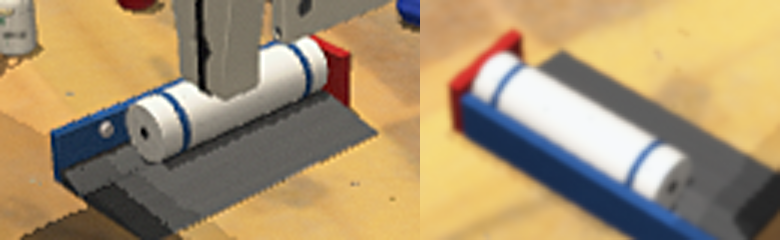

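The bar lies in the groove, parallel to the fence. Its near end measures x ≈ −59.4 mm (−60 expected) and its far end is at the red stop. I'm handing the job in.

```bash
python3 -c "
from plant import workorder; print(workorder.close_job())"
```

```text
the job is handed in; nothing more can be done
None
```

I rolled the bar up the ramp into the V-block groove and pushed it along until it pressed against the red end stop; the job was handed in at about 15.5 s of the 48 s allowed, and no verdict came back.

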